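Feed lens discs through the tray gate

TASK

Using the fingertips, sweep the three black-rimmed lens discs across the feeding tray and through the gap between the two yellow-edged gate posts, one at a time, so that each drops into the catch slot behind the gate. Slide them only: do not lift any disc off the tray. Leave the orange reject disc where it lies, do not disturb the flask, the jar or the stack of frames, and finish clear of everything.

Things in the scene. Friction and masses are not known exactly. Their poses are not given: they have to be found in the camera images.
- tray: Fixed feeding tray, light block with a blue top sheet. Origin on the bench under the surface's middle. In its frame (mm): flat sweeping surface at z 75, x -101 to 101, y -96 to 110, 6 mm high rim on both x sides and the back. At +y stands a gate wall 16 mm high (y 110 to 116) with one opening at x -22 to 22; the surface ends at y 116, where the catch slot begins.
- gate (a point): Middle of the gate opening, at the height of the sweeping surface (75 mm above the bench): tray frame (0, 113, 75) mm. The opening is 44 mm wide along the tray's x, bounded by yellow edges; parts pass it towards the tray's +y.
- slot (a point): Centre of the floor of the catch slot, an open-topped pocket 64 mm (tray x) by 56 mm (tray y, 116 to 172 mm), floor 5 mm above the bench, 70 mm below the sweeping surface; its end wall rises 20 mm above the surface. Tray frame (0, 144, 5) mm.
- lens_a_c (a point): Lens disc, black rim with pale glass, 30 mm across, 10 mm thick, about 18 g, lying flat on the tray; this point is its centre, 5 mm above its underside.
- lens_b_c (a point): Lens disc, same as the first, black rim with pale glass, 30 mm across, 10 mm thick, about 18 g, lying flat on the tray; this point is its centre, 5 mm above its underside.
- lens_c_c (a point): Lens disc, same as the first, black rim with pale glass, 30 mm across, 10 mm thick, about 18 g, lying flat on the tray; this point is its centre, 5 mm above its underside.
- reject_c (a point): Reject disc, orange with an amber pane, to be left where it is; 30 mm across, 10 mm thick, about 18 g, lying flat on the tray; this point is its centre, 5 mm above its underside.
- flask: Loose dark cylindrical drinking flask standing on the bench to the left of the robot, 64 mm across, 190 mm tall; origin at the centre of its underside. Bystander.
- jar: Loose clear screw jar with a red cap standing on the bench, 52 mm across, 60 mm tall; origin at the centre of its underside. Bystander.
- frames: Loose stack of flat metal frames on the bench, 152 x 77 mm (its x, y), 49 mm tall; origin at the centre of its underside. Bystander.

How it is judged:
By the outcome, as a careful person would: the job done as asked, in the order asked, and still so for the second after the job is handed in, with the robot touching nothing.
It also fails if it takes over 48 s, if anything falls off the work surface, if the arm or the gripper's body presses on something with over 40 N, if the wrist force passes 120 N, or if a joint passes its speed limit or range.

ROBOT

A 6-joint arm with a two-finger parallel gripper is mounted at the origin on the work surface. World frame = base frame: x ahead of the robot, y to its left, z up, the work surface at z = 0. Lengths are in mm, angles in rad, forces in N, time in s.
With the tool pointing down it reaches from about 275 to 750 mm from the base axis. Payload 10.2 kg.
Tool frame: the origin (TCP) lies midway between the tips of the shut fingers; the grasp point (between the pads) lies arm.pinch_z behind it (arm.pinch_z is the distance from the TCP to the grasp point, in mm); z points along the fingers, y is the direction in which the jaws open and shut (so a half turn about z gives the same grasp; the last joint's range is limited). The gripper opens to 88 mm and grips with 3 to 60 N. Pads are 18 mm wide; open, the fingers measure 123 mm over their backs; the gripper's body (75 mm by 187 mm) begins 45 mm behind the grasp point.
Start: joints at [0.957, 0.313, 1.498, -0, 1.331, -0.223], TCP at [200, 485.418, 238.72] pointing down, gripper open.
Joint ranges: [-2.94, 2.94], [-0.97, 2.17], [0.19, 2.56], [-1.23, 4.37], [0.02, 3.11], [-2.88, 2.88]. Speed limits (rad/s): [2.39, 2.39, 3.01, 3.14, 3.14, 3.14].

INTERFACE

Orientations are given as a unit quaternion [x, y, z, w].
In Python, from rig import arm gives the robot as it stands. The module is installed in compiled form; this text tells all that it offers.
- The arm moves only by the tool arm_command, never from a script. Its argument "commands" is a list of rows, each a list of 5 numbers: the shift along the tool's x, y, z in mm, then the turn about the tool's z in degrees, then the gripper's target within -1 to 1 (fully open at 1, half-way at 0, shut at -1). In form: [[x, y, z, turn, jaw], ...]. A call has 1 to 12 rows; each row shifts and turns the commanded pose from where the row before left it, along the tool's axes as they then stand; what a row does not reach is not made up. A row lasts 1/8 s, in which the tool goes at most 62.5 mm and 10.7 degrees, less where a joint would pass 70% of its speed; a pose out of reach is approached as far as the arm can. A call with a gripper value outside its range is refused whole. The fingers move at their own pace and stop on an object; "newtons" is the grip in N (left out, the last holds). Time passes only in rows, so rows that do not move let the fingers close. It gives the time, the measured TCP pose, the force and the opening at its end, in the units of the state.
- arm.get_obs(): the state, without advancing time (a new reading comes with each control period).
- arm.camera(name): name is "side" or "top" or "wrist"; returns the picture (400x640x3 uint8, red, green, blue); there is no depth.
- arm.get_calibration(name): a dict with "intrinsics" (3x3 intrinsics, pixels), "R" (3x3) and "t" (3): a world point X has camera coordinates R X + t. Camera axes: x right, y down, z forward; pixel columns grow to the right and rows downward; lengths in mm; the calibration is good to about 2 mm. A picture is of the moment at which its call begins: read the wrist's pose just before it. get_calibration takes no time and is no camera call; for the wrist camera it gives the pose at the moment of the call.
- arm.job_done(): hands the job in, once; it reports no verdict.
The state is a dict: "time": time; "joint_pos": joint angles; "qd": joint speeds; "joint_torque": joint torques, N m; "tool_pos": TCP position; "tcp_rot": TCP orientation; "ft_force": force on the tool from outside, world axes, zero at the start; "moment": the same for the moment, N m; "grip_width": finger opening in mm.
Only numpy, scipy, OpenCV 4.12 (cv2) and the standard library are available. Lean on these libraries where they do the work, as an engineer would, in place of code of your own. Each camera call takes 0.05 s, during which the arm holds its last target.

## Working session

There is one attempt and no reset: what is moved stays moved. The work goes in short steps, Python scripts to look and compute and a tool call to move; the robot and the scene stay as the last step left them, time stands still between calls to the robot, and variables do not carry over. Pictures are saved under pics/ and viewed, and the job is handed in when it is done.

Besides the shell and the picture viewer there is one more tool, called after "Call:" as a command line: name --pt "numbers of a row" for each row, then --argument value for the rest. arm_command: Moves the arm, as the interface text tells. Its arguments: {"type":"object","properties":{"commands":{"type":"array","items":{"type":"array","items":{"type":"number"}}},"newtons":{"type":"number"}},"required":["commands"]}

```bash
mkdir -p pics; python3 - <<'E'
from rig import arm
import cv2,numpy as np
o=arm.get_obs(); print(o['time'],o['tool_pos'],o['tcp_rot'],o['grip_width'],arm.pinch_z)
for n in ['top','side']:
    c=arm.get_calibration(n); print(n,c)
    cv2.imwrite(f'pics/{n}0.png',arm.camera(n)[:,:,::-1])
E
```

```text
0.0 [199.86309622 485.2021695  238.15623483] [ 1.94170684e-01  9.80967544e-01 -5.94358562e-04 -2.64941091e-04] 88.30069180761976 18.700000000000003
top {'intrinsics': array([[400.37297219,   0.        , 320.98177971],
       [  0.        , 400.37297219, 196.77266985],
       [  0.        ,   0.        ,   1.        ]]), 'R': array([[-6.52395665e-04, -9.99982433e-01, -5.89129300e-03],
       [-9.90292960e-01,  1.46490851e-03, -1.38988155e-01],
       [ 1.38994344e-01,  5.74343071e-03, -9.90276520e-01]]), 't': array([ -13.75987368,  537.76371396, 1112.02267031])}
side {'intrinsics': array([[398.77934105,   0.        , 320.72542748],
       [  0.        , 398.77934105, 199.47566279],
       [  0.        ,   0.        ,   1.        ]]), 'R': array([[ 0.84192206, -0.53958672, -0.00366379],
       [-0.36973711, -0.5719322 , -0.73224861],
       [ 0.39301619,  0.6178509 , -0.68102757]]), 't': array([-449.94293224,  246.13459652,  967.07428361])}
```

View pics/top0.png

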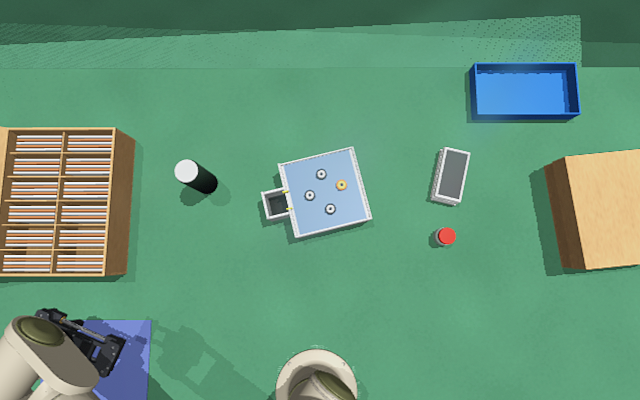

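View pics/side0.png

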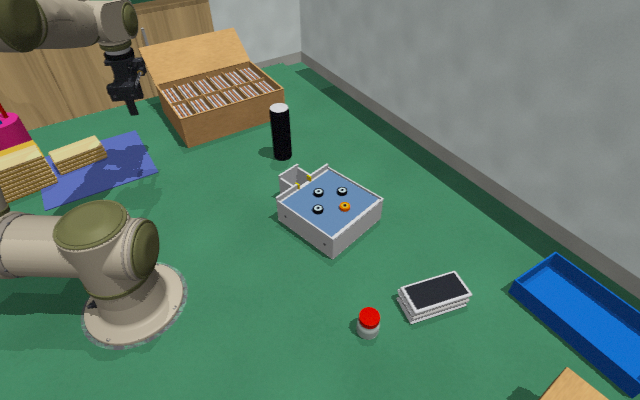

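The top view shows the tray near (325,193) with its slot at (276,203). The lenses are at (321,174), (310,196) and (330,209), and the reject is at (341,185). The flask is at (195,177), the jar at (446,236) and the frames at (452,176).

```bash
cat > h.py <<'E'
import numpy as np,cv2
def ray(c,uv,z):
    K,R,t=c['intrinsics'],c['R'],c['t']
    uv=np.atleast_2d(uv).astype(float)
    d=(np.linalg.inv(K)@np.c_[uv,np.ones(len(uv))].T).T@R   # R^T d
    o=-R.T@t
    return o+d*((z-o[2])/d[:,2])[:,None]
def proj(c,X):
    X=np.atleast_2d(X); p=(c['R']@X.T).T+c['t']; p=(c['intrinsics']@p.T).T
    return p[:,:2]/p[:,2:]
def mask(im,lo,hi): return cv2.inRange(cv2.cvtColor(im,cv2.COLOR_RGB2HSV),lo,hi)
E
python3 - <<'E'
from rig import arm
from h import *
for n,f,(x0,y0,x1,y1) in [('top','pics/top0.png',(255,140,380,245)),('side','pics/side0.png',(265,155,390,260))]:
    im=cv2.imread(f)[:,:,::-1].copy(); c=arm.get_calibration(n)
    cv2.imwrite(f'pics/{n}0z.png',cv2.resize(im[y0:y1,x0:x1,::-1],None,fx=5,fy=5,interpolation=cv2.INTER_CUBIC))
    sub=np.zeros(im.shape[:2],np.uint8); sub[y0:y1,x0:x1]=255
    b=mask(im,(100,40,90),(120,160,255))&sub
    cs,_=cv2.findContours(b,cv2.RETR_EXTERNAL,2); k=max(cs,key=cv2.contourArea)
    q=cv2.approxPolyDP(cv2.convexHull(k),6,True)[:,0]; print(n,'sheet',q.tolist(),ray(c,q,75).round(1)[:,:2].tolist())
    filled=np.zeros_like(b); cv2.drawContours(filled,[cv2.convexHull(k)],-1,255,-1)
    for nm,m in [('black',mask(im,(0,0,0),(180,255,70))&filled),('orange',mask(im,(10,150,100),(25,255,255))&sub),('yellow',mask(im,(20,120,100),(35,255,255))&sub)]:
        cs,_=cv2.findContours(m,cv2.RETR_EXTERNAL,2)
        for k in cs:
            if len(k)<3: continue
            (u,v),r=cv2.minEnclosingCircle(k)
            if r<1: continue
            z=85 if nm!='yellow' else 91
            print(n,nm,round(u,1),round(v,1),round(r,1),ray(c,[[u,v]],z).round(1)[0])
E
```

```text
top sheet [[348, 150], [366, 217], [300, 233], [284, 165]] [[665.6, -90.9], [476.0, -138.6], [432.2, 43.1], [622.8, 89.3]]
top yellow 288.5 208.5 2.5 [498.1  73.9  91. ]
top yellow 284.5 191.0 2.5 [546.4  85.4  91. ]
top yellow 342.5 186.5 2.9 [558.6 -73.7  91. ]
side sheet [[328, 170], [378, 198], [331, 236], [282, 202]] [[619.4, 91.0], [668.3, -90.4], [477.7, -137.6], [433.3, 41.9]]
side black 317.5 209.5 4.7 [495.1 -45.8  85. ]
side black 317.5 194.0 4.6 [528.4   6.8  85. ]
side black 341.5 192.0 4.6 [589.9 -22.9  85. ]
side orange 344.5 206.1 4.9 [563.7 -74.4  85. ]
side orange 298.5 186.5 1.6 [499.8  63.6  85. ]
side orange 308.5 178.0 2.5 [543.7  80.5  85. ]
side yellow 344.5 205.0 3.6 [562.6 -76.   91. ]
side yellow 297.0 185.0 3.6 [496.2  65.5  91. ]
side yellow 308.5 177.5 2.9 [541.2  76.2  91. ]
```

```bash
ls pics
```

```text
side0.png
side0z.png
top0.png
top0z.png
```

View pics/top0z.png

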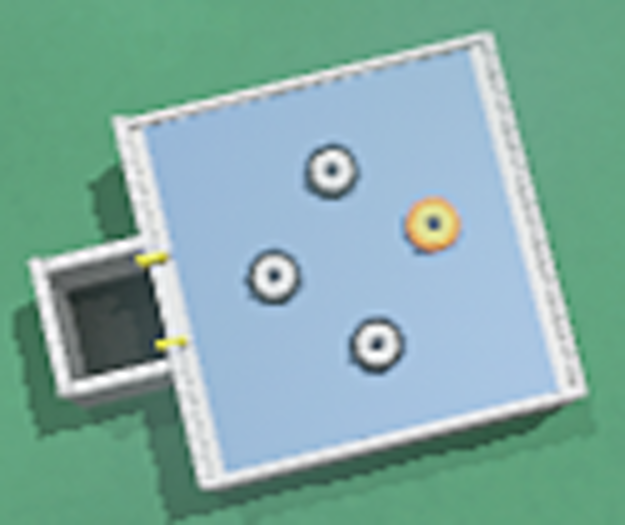

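View pics/side0z.png

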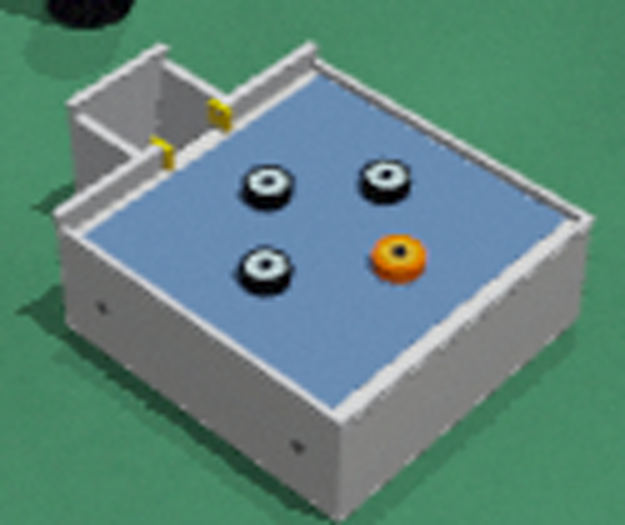

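```bash
python3 - <<'E'
from rig import arm
from h import *
im=cv2.imread('pics/top0.png')[:,:,::-1].copy(); c=arm.get_calibration('top')
b=mask(im,(100,40,90),(120,160,255)); sub=np.zeros_like(b); sub[140:245,255:380]=255; b&=sub
cs,_=cv2.findContours(b,cv2.RETR_EXTERNAL,2); k=cv2.convexHull(max(cs,key=cv2.contourArea))
f=np.zeros_like(b); cv2.drawContours(f,[k],-1,255,-1); f=cv2.erode(f,np.ones((5,5)))
cs,_=cv2.findContours(f&~b,cv2.RETR_EXTERNAL,2)
q=np.array([[665.6,-90.9],[476,-138.6],[432.2,43.1],[622.8,89.3]])
xa=(q[0]-q[1])+(q[3]-q[2]); ya=(q[3]-q[0])+(q[2]-q[1])
a1=np.arctan2(xa[1],xa[0]); a2=np.arctan2(-ya[0],ya[1]); print('angles',np.degrees([a1,a2]))
a=(a1+a2)/2; Rm=np.array([[np.cos(a),-np.sin(a)],[np.sin(a),np.cos(a)]])
g=np.array([522.2,79.6]); 
print('sheet rel gate',((q-g)@Rm).round(1).tolist())
for k in cs:
    if cv2.contourArea(k)<20: continue
    (u,v),r=cv2.minEnclosingCircle(k); M=cv2.moments(k); u,v=M['m10']/M['m00'],M['m01']/M['m00']
    w=ray(c,[[u,v]],80)[0][:2]; print((u,v,r),w.round(1),'tray',((w-g)@Rm+[0,113]).round(1))
E
```

```text
angles [13.87301818 13.45740475]
sheet rel gate [[99.1, -199.6], [-96.4, -201.1], [-96.1, -14.2], [100.0, -14.3]]
(330.0027322404371, 208.74590163934425, 4.884512424468994) [498.5 -39.4] tray [-51.2   3. ]
(309.28688524590166, 195.32513661202185, 4.94027042388916) [535.9  17.8] tray [-1.3 49.7]
(341.16201117318434, 184.33705772811916, 5.9066619873046875) [566.6 -70.6] tray [  7.6 -43.4]
(320.9916666666667, 174.16944444444442, 5.042648792266846) [595.4 -14.6] tray [48.8  4.1]
```

Call:
arm_command --pt "-49 -33 -2 0 -0.5" --pt "-49 -33 -2 0 -0.5" --pt "-49 -33 -2 0 -0.5" --pt "-49 -33 -2 0 -0.5" --pt "-49 -33 -2 0 -0.5" --pt "-49 -33 -2 0 -0.5" --pt "-49 -33 -2 0 -0.5" --pt "-49 -33 -2 0 -0.5" --pt "-49 -33 -2 0 -0.5" --pt "-49 -33 -2 0 -0.5" --pt "0 0 0 10 -0.5" --pt "0 0 0 10 -0.5"

```text
time: 1.6
tool_pos: [527.4, -7.0, 258.1]
tcp_rot: [0.365, 0.931, -0.0, -0.001]
ft_force: [-0.4, 0.2, 0.1]
grip_width: 21.9
```

Call:
arm_command --pt "0 0 0 10 -0.5" --pt "0 0 0 10 -0.5" --pt "0 0 0 10 -0.5" --pt "0 0 0 4 -0.5" --pt "0 0 0 0 -0.5" --pt "0 0 0 0 -0.5"

```text
time: 2.35
tool_pos: [527.3, -6.3, 258.6]
tcp_rot: [0.618, 0.786, -0.0, -0.0]
ft_force: [-0.2, 0.1, -1.0]
grip_width: 21.8
```

```bash
python3 - <<'E'
from rig import arm
from h import *
from scipy.spatial.transform import Rotation as Ro
o=arm.get_obs(); print(o['time'],o['tool_pos'],o['grip_width'],o['joint_pos']); print(Ro.from_quat(o['tcp_rot']).as_matrix().round(3))
c=arm.get_calibration('wrist'); im=arm.camera('wrist'); cv2.imwrite('pics/w1.png',im[:,:,::-1]); np.savez('w1.npz',**c)
print(c, -c['R'].T@c['t'])
E
```

```text
2.35 [527.2883158   -6.3461867  258.58441194] 21.813103798303136 [-2.34389706e-01  3.04304584e-01  1.45703230e+00 -4.21176784e-05
  1.38059133e+00 -4.73382894e-01]
[[-0.237  0.972 -0.   ]
 [ 0.972  0.237  0.   ]
 [ 0.    -0.    -1.   ]]
{'intrinsics': array([[280.75685661,   0.        , 320.52604912],
       [  0.        , 280.75685661, 202.12878735],
       [  0.        ,   0.        ,   1.        ]]), 'R': array([[ 9.71488700e-01,  2.37085225e-01,  5.50321133e-04],
       [ 2.27604115e-01, -9.33283423e-01,  2.77810040e-01],
       [ 6.63782614e-02, -2.69764059e-01, -9.60635872e-01]]), 't': array([-511.11869843, -169.60048526,  372.05929677])} [510.45115871  63.26159612 404.81150407]
```

View pics/w1.png

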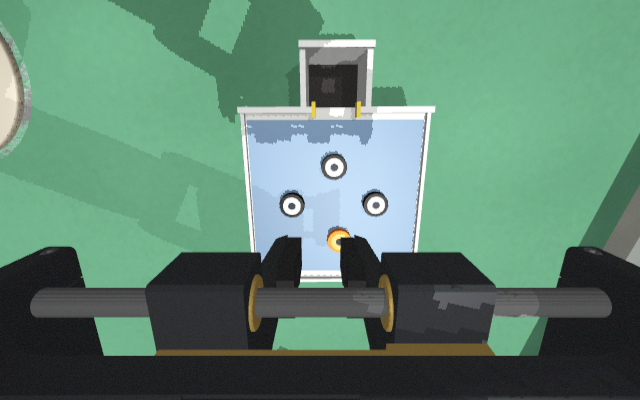

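The wrist view shows the gate's yellow edges at (313,110) and (358,109). The lenses are at (334,167), (292,205) and (375,204). The reject is at (339,240), between the fingers.

```bash
cat > meas.py <<'E'
from h import *
def run(im,c,tool):
    y=mask(im,(20,120,100),(35,255,255)); y[:60]=0
    out={}
    def comps(m,lo,hi,z):
        r=[]
        n,l,s,ce=cv2.connectedComponentsWithStats(m)
        for i in range(1,n):
            if lo<=s[i,4]<=hi: r.append((ce[i].round(1),s[i].tolist(),ray(c,ce[i],z)[0][:2]))
        return r
    for r in comps(y,5,400,80): print('yellow',r[0],r[1],r[2].round(1))
    g=mask(im,(0,0,195),(180,40,255))
    for r in comps(g,30,500,85):
        s=r[1]
        if s[2]<40 and s[3]<40: print('glass',r[0],s,r[2].round(1))
    o=mask(im,(8,150,100),(28,255,255))
    for r in comps(o,60,900,85): print('orange',r[0],r[1],r[2].round(1))
E
python3 - <<'E'
from meas import *
im=cv2.imread('pics/w1.png')[:,:,::-1].copy(); c=dict(np.load('w1.npz'))
run(im,c,None)
E
```

```text
yellow [313.3 108.6] [311, 101, 5, 17, 69] [499.8  74.1]
yellow [357.6 108.7] [355, 102, 6, 15, 73] [547.2  85.5]
yellow [342.4 234.1] [332, 232, 17, 6, 34] [569.1 -61.8]
yellow [335.4 248.7] [331, 244, 10, 8, 17] [565.7 -83.1]
yellow [252.  303.7] [248, 276, 12, 56, 276] [ 477.  -187.9]
yellow [258.9 285.4] [258, 284, 3, 4, 7] [ 481.1 -158.2]
glass [333.  113.6] [313, 108, 39, 12, 430] [522.  74.]
glass [333.7 167. ] [325, 158, 19, 19, 227] [537.3  17.6]
glass [291.4 205.7] [283, 197, 18, 18, 201] [499.9 -39.1]
glass [375.6 204.8] [367, 197, 18, 17, 202] [597.  -14.3]
orange [357.5 108.7] [355, 102, 6, 15, 65] [546.5  85.1]
orange [336.5 236.5] [328, 228, 22, 24, 162] [562.  -64.6]
```

```bash
python3 - <<'E'
from h import *
im=cv2.imread('pics/w1.png')
cv2.imwrite('pics/w1z.png',cv2.resize(im[80:290,220:450],None,fx=2.8,fy=2.8,interpolation=cv2.INTER_CUBIC))
E
```

```text
(no output)
```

View pics/w1z.png

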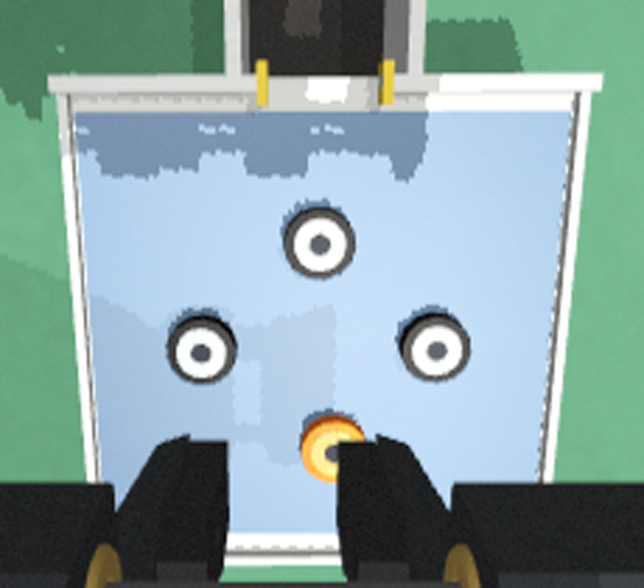

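Call:
arm_command --pt "-15 15 40 0 -0.5" --pt "0 0 50 0 -0.5" --pt "0 0 45 0 -0.5" --pt "0 0 25 0 -0.5" --pt "0 0 14 0 -0.5" --pt "0 0 5 0 -0.5" --pt "0 0 0 0 -0.5" --newtons 5

```text
time: 3.28
tool_pos: [545.8, -17.5, 80.3]
tcp_rot: [0.618, 0.786, 0.0, 0.0]
ft_force: [-0.1, -0.1, 0.5]
grip_width: 22.1
```

```bash
cat > st.py <<'E'
from rig import arm
from h import *
import sys
o=arm.get_obs(); g=np.array([522.7,79.6]); x=np.array([-.237,.972]); y=np.array([.972,.237])
d=o['tool_pos'][:2]-g; print('t',o['time'],'p',round(d@x+113,1),'q',round(d@y,1),'z',o['tool_pos'][2].round(1),'F',np.round(o['ft_force'],1),'w',round(o['grip_width'],1))
q=o['tcp_rot'];print('yaw of x',np.degrees(2*np.arctan2(q[1],q[0])).round(2))
if len(sys.argv)>1:
    c=arm.get_calibration('wrist'); im=arm.camera('wrist'); cv2.imwrite(f'pics/{sys.argv[1]}.png',im[:,:,::-1])
    from meas import *
    m=mask(im,(0,0,195),(180,40,255)); n,l,s,ce=cv2.connectedComponentsWithStats(m)
    for i in range(1,n):
        if 60<s[i,4]<2500 and s[i,2]<60 and s[i,3]<60:
            w=ray(c,ce[i],85)[0][:2]-g; print('glass',ce[i].round(),s[i].tolist(),'p',round(w@x+113,1),'q',round(w@y,1))
E
python3 st.py w2
```

```text
t 3.275 p 13.2 q -0.5 z 80.3 F [-0.1 -0.1  0.5] w 22.1
yaw of x 103.62
glass [320. 192.] [301, 173, 39, 38, 914] p 49.5 q -0.5
glass [144. 272.] [139, 258, 11, 30, 175] p 3.1 q -99.9
glass [490. 331.] [487, 317, 8, 29, 67] p -37.4 q 102.6
```

View pics/w2.png

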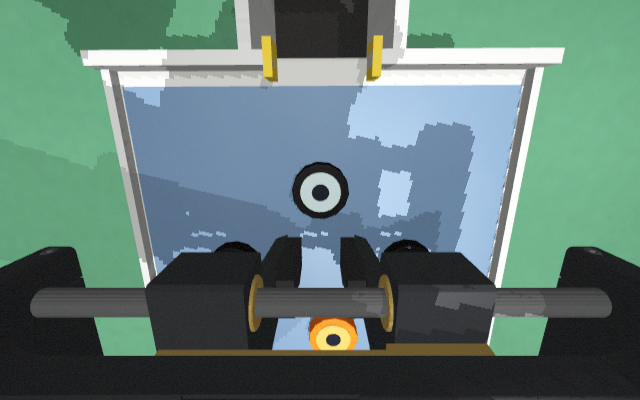

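The lens is centred ahead of the fingers at (320,192). The gate's yellow edges are at (269,58) and (375,57). I'll start the sweep.

Call:
arm_command --pt "6 0 0.5 0 -0.5" --pt "7 0 0 0 -0.5" --pt "7 0 0 0 -0.5" --pt "7 0 0 0 -0.5" --pt "7 0 0 0 -0.5" --pt "7 0 0 0 -0.5" --pt "7 0 0 0 -0.5" --pt "7 0 0 0 -0.5" --pt "7 0 0 0 -0.5" --pt "5 0 0 0 -0.5" --pt "3 0 0 0 -0.5" --pt "0 0 0 0 -0.5"

```text
time: 4.82
tool_pos: [528.9, 50.8, 79.2]
tcp_rot: [0.618, 0.786, -0.0, -0.0]
ft_force: [0.7, -0.7, 0.2]
grip_width: 22.0
```

```bash
python3 st.py w3
```

```text
t 4.825 p 83.5 q -0.8 z 79.2 F [ 0.7 -0.7  0.2] w 22.0
yaw of x 103.62
glass [290. 206.] [283, 197, 20, 22, 294] p 112.5 q -16.5
glass [352. 206.] [338, 197, 24, 21, 342] p 112.3 q 15.9
glass [320. 222.] [301, 205, 39, 36, 851] p 103.2 q -0.7
glass [491. 331.] [487, 317, 9, 31, 112] p 33.6 q 101.9
```

View pics/w3.png

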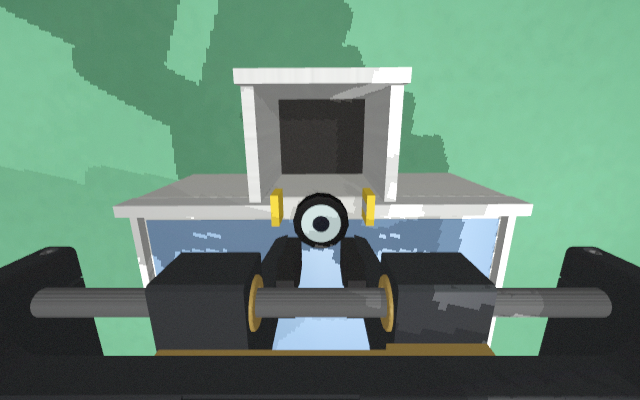

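The disc at (320,222) is centred in the mouth of the gate, cradled at p 103. I'll back off, shut the fingers and push it through.

Call:
arm_command --pt "-8 0 0 0 -0.5" --pt "-4 0 0 0 -1" --pt "0 0 0 0 -1" --pt "0 0 0 0 -1" --pt "5 0 0 0 -1" --pt "5 0 0 0 -1" --pt "6 0 0 0 -1" --pt "6 0 0 0 -1" --pt "6 0 0 0 -1" --pt "5 0 0 0 -1" --pt "0 0 0 0 -1"

```text
time: 6.25
tool_pos: [524.0, 71.4, 79.2]
tcp_rot: [0.618, 0.786, -0.0, -0.0]
ft_force: [0.3, 0.4, 0.1]
grip_width: 0.3
```

```bash
python3 st.py w4
```

```text
t 6.25 p 104.7 q -0.7 z 79.2 F [0.3 0.4 0.1] w 0.3
yaw of x 103.63
glass [156. 333.] [150, 317, 13, 33, 230] p 53.9 q -99.8
glass [488. 336.] [482, 317, 14, 39, 261] p 51.5 q 100.9
```

View pics/w4.png

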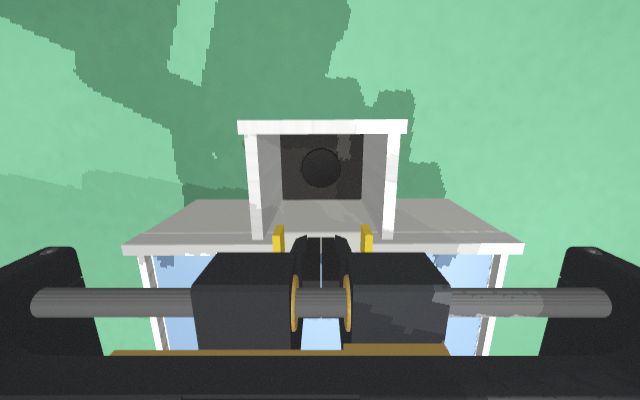

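The first lens lies in the slot at (321,168). Next is the lens at p 3, q −50. I'll back out, lift, go round behind it and turn 36°.

Call:
arm_command --pt "-30 0 0 0 -1" --pt "0 0 -25 0 -1" --pt "0 0 -25 0 -0.6" --pt "-32 -22 0 0 -0.6" --pt "-32 -22 0 0 -0.6" --pt "-31 -23 0 0 -0.6" --pt "0 0 0 9 -0.6" --pt "0 0 0 9 -0.6" --pt "0 0 0 9 -0.6" --pt "0 0 0 9 -0.6" --pt "0 0 0 0 -0.6"

```text
time: 7.68
tool_pos: [488.3, -66.4, 129.2]
tcp_rot: [0.831, 0.557, 0.0, 0.0]
ft_force: [-0.4, 0.2, 0.6]
grip_width: 17.2
```

```bash
python3 st.py w5
```

```text
t 7.675 p -20.8 q -68.0 z 129.2 F [-0.4  0.2  0.6] w 17.2
yaw of x 67.67
glass [447.  92.] [431, 74, 34, 36, 763] p 4.3 q 50.0
glass [321. 184.] [306, 170, 30, 29, 519] p 3.2 q -50.2
glass [274. 236.] [269, 228, 11, 15, 79] p -7.8 q -100.8
glass [311. 280.] [305, 270, 15, 18, 103] p -53.3 q -100.5
```

View pics/w5.png

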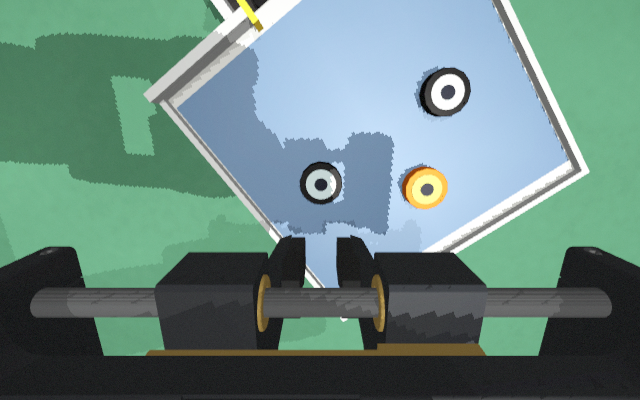

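The lens is centred ahead at (321,184). The reject at (426,188) is off the path. I'll descend and sweep.

Call:
arm_command --pt "0 0 25 0 -0.6" --pt "0 0 17 0 -0.6" --pt "0 0 7 0 -0.6" --pt "0 0 0 0 -0.6" --pt "6 0 0 0 -0.6" --pt "7 0 0 0 -0.6" --pt "7 0 0 0 -0.6" --pt "7 0 0 0 -0.6" --pt "7 0 0 0 -0.6" --pt "7 0 0 0 -0.6" --pt "7 0 0 0 -0.6" --pt "7 0 0 0 -0.6"

```text
time: 9.22
tool_pos: [509.5, -14.9, 80.2]
tcp_rot: [0.831, 0.556, -0.0, -0.0]
ft_force: [0.3, -0.8, 0.1]
grip_width: 17.7
```

```bash
python3 st.py w6
```

```text
t 9.225 p 24.3 q -35.3 z 80.2 F [ 0.3 -0.8  0.1] w 17.7
yaw of x 67.61
glass [475. 197.] [455, 177, 41, 40, 1021] p 4.1 q 49.9
glass [321. 220.] [302, 202, 38, 36, 830] p 41.2 q -22.7
glass [141. 219.] [128, 206, 26, 28, 198] p 98.2 q -99.9
glass [504. 330.] [479, 317, 58, 31, 561] p -81.3 q 25.3
glass [519. 341.] [490, 325, 56, 31, 345] p -94.4 q 29.0
```

View pics/w6.png

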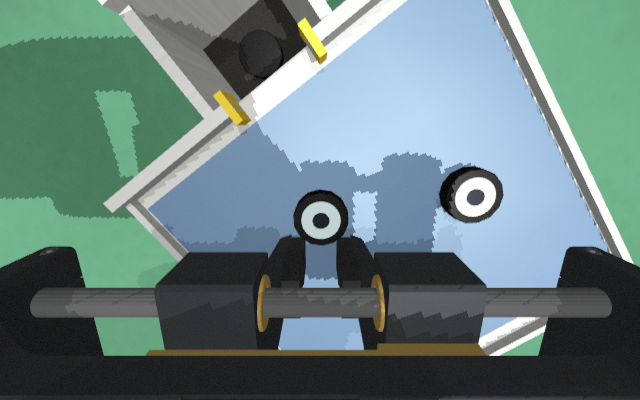

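The lens stays cradled at (321,220), 39 mm short of the turning point. I'll push on, retract and turn back square to the gate.

Call:
arm_command --pt "6 0 0 0 -0.6" --pt "8 0 0 0 -0.6" --pt "8 0 0 0 -0.6" --pt "7 0 0 0 -0.6" --pt "6 0 0 0 -0.6" --pt "3 0 0 0 -0.6" --pt "0 0 0 0 -0.6" --pt "-19 0 0 0 -0.6" --pt "-19 0 0 0 -0.6" --pt "0 0 0 -9 -0.6" --pt "0 0 0 -9 -0.6" --pt "0 0 0 -9 -0.6"

```text
time: 10.78
tool_pos: [508.8, -16.6, 80.2]
tcp_rot: [0.677, 0.736, -0.0, -0.0]
ft_force: [0.1, -0.8, 0.4]
grip_width: 17.9
```

Call:
arm_command --pt "0 0 0 -9 -0.6" --pt "0 24 0 0 -0.6" --pt "0 0 0 0 -0.5"

```text
time: 11.15
tool_pos: [532.8, -10.7, 80.2]
tcp_rot: [0.619, 0.786, 0.0, 0.0]
ft_force: [-0.9, 0.3, 0.9]
grip_width: 21.9
```

```bash
python3 st.py w7
```

```text
t 11.15 p 22.9 q -11.5 z 80.2 F [-0.9  0.3  0.9] w 21.9
yaw of x 103.58
glass [342. 167.] [322, 147, 41, 40, 997] p 72.3 q -0.3
glass [505. 336.] [498, 317, 15, 39, 255] p -31.4 q 101.0
```

View pics/w7.png

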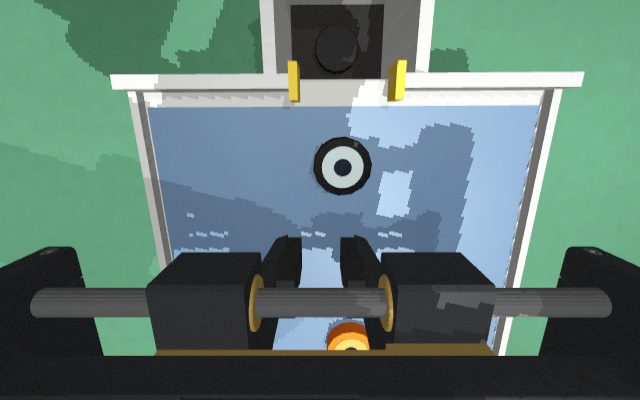

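The lens is at (342,167), p 72, q 0. I'll shift 11 mm across and push.

Call:
arm_command --pt "4 11 0.8 0 -0.5" --pt "7 0 0 0 -0.5" --pt "7 0 0 0 -0.5" --pt "7 0 0 0 -0.5" --pt "7 0 0 0 -0.5" --pt "7 0 0 0 -0.5" --pt "7 0 0 0 -0.5" --pt "7 0 0 0 -0.5" --pt "5 0 0 0 -0.5" --pt "3 0 0 0 -0.5" --pt "0 0 0 0 -0.5"

```text
time: 12.58
tool_pos: [529.0, 52.3, 79.4]
tcp_rot: [0.618, 0.786, 0.0, 0.0]
ft_force: [0.7, -0.9, -0.1]
grip_width: 21.6
```

```bash
python3 st.py w8
```

```text
t 12.575 p 85.0 q -0.4 z 79.4 F [ 0.7 -0.9 -0.1] w 21.6
yaw of x 103.62
glass [352. 209.] [341, 199, 20, 21, 302] p 112.4 q 16.5
glass [289. 209.] [283, 200, 16, 22, 261] p 112.2 q -16.8
glass [320. 222.] [301, 205, 39, 36, 853] p 104.8 q -0.3
glass [491. 331.] [487, 317, 9, 30, 88] p 35.1 q 102.2
```

View pics/w8.png

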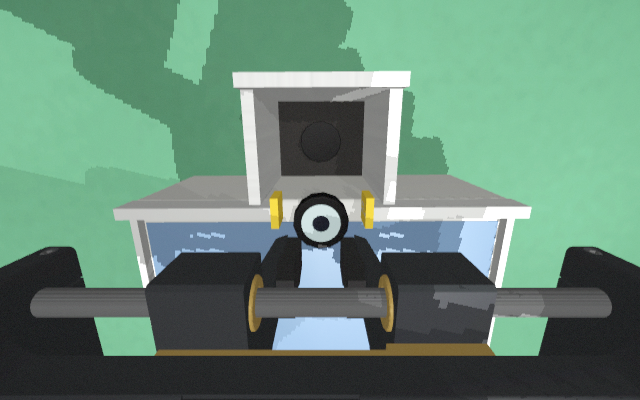

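The second lens is at (320,222), centred in the gate as before. I'll make the same closed-finger finish.

Call:
arm_command --pt "-8 0 0 0 -0.5" --pt "-5 0 0 0 -1" --pt "0 0 0 0 -1" --pt "0 0 0 0 -1" --pt "5 0 0 0 -1" --pt "5 0 0 0 -1" --pt "6 0 0 0 -1" --pt "6 0 0 0 -1" --pt "6 0 0 0 -1" --pt "5 0 0 0 -1" --pt "0 0 0 0 -1"

```text
time: 14.0
tool_pos: [524.1, 71.9, 79.4]
tcp_rot: [0.618, 0.786, -0.0, -0.0]
ft_force: [-0.0, -1.0, -0.6]
grip_width: 0.2
```

```bash
python3 st.py w9
```

```text
t 14.0 p 105.2 q -0.4 z 79.4 F [-0.  -1.  -0.6] w 0.2
yaw of x 103.64
glass [290. 240.] [284, 234, 20, 17, 179] p 114.6 q -17.0
glass [352. 240.] [338, 234, 22, 18, 210] p 114.5 q 17.2
glass [155. 333.] [149, 317, 13, 33, 231] p 54.2 q -99.8
glass [488. 336.] [481, 317, 14, 39, 265] p 51.7 q 101.0
```

View pics/w9.png

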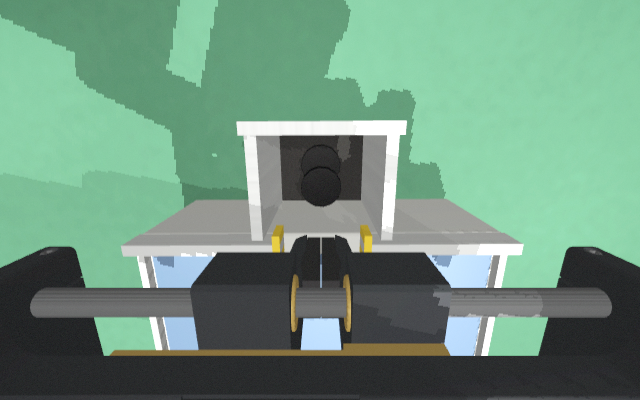

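Both lenses are in the slot, at (321,160) and (321,187). The third lens is at p 4, q +50, so I'll mirror the manoeuvre.

Call:
arm_command --pt "-30 0 0 0 -1" --pt "0 0 -25 0 -1" --pt "0 0 -25 0 -0.6" --pt "-32 22 0 0 -0.6" --pt "-32 23 0 0 -0.6" --pt "-31 23 0 0 -0.6" --pt "0 0 0 -9 -0.6" --pt "0 0 0 -9 -0.6" --pt "0 0 0 -9 -0.6" --pt "0 0 0 -9 -0.6" --pt "0 0 0 0 -0.6"

```text
time: 15.42
tool_pos: [619.7, -34.1, 129.3]
tcp_rot: [0.346, 0.938, -0.0, -0.0]
ft_force: [0.3, 0.1, -0.3]
grip_width: 17.5
```

```bash
python3 st.py w10
```

```text
t 15.425 p -20.5 q 67.4 z 129.3 F [ 0.3  0.1 -0.3] w 17.5
yaw of x 139.51
glass [364.  10.] [339, 0, 44, 29, 625] p 103.6 q 9.5
glass [324. 175.] [308, 169, 28, 18, 189] p 10.0 q 48.5
glass [325. 193.] [318, 190, 15, 7, 69] p 0.2 q 56.2
glass [332. 282.] [325, 273, 13, 15, 82] p -53.7 q 102.3
```

View pics/w10.png

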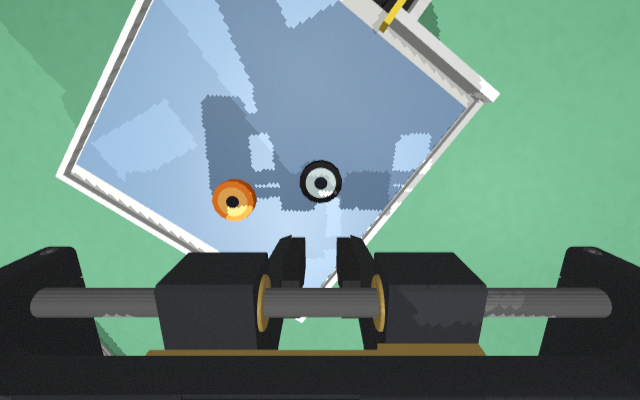

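The lens is centred at (321,182). The reject at (233,200) is about 47 mm to the side, so it's clear. I'll descend and sweep.

Call:
arm_command --pt "0 0 25 0 -0.6" --pt "0 0 17 0 -0.6" --pt "0 0 7 0 -0.6" --pt "0 0 0 0 -0.6" --pt "6 0 0 0 -0.6" --pt "7 0 0 0 -0.6" --pt "7 0 0 0 -0.6" --pt "7 0 0 0 -0.6" --pt "7 0 0 0 -0.6" --pt "7 0 0 0 -0.6" --pt "7 0 0 0 -0.6" --pt "7 0 0 0 -0.6"

```text
time: 16.98
tool_pos: [577.5, 2.0, 80.5]
tcp_rot: [0.345, 0.939, -0.0, 0.0]
ft_force: [0.2, 0.3, -0.0]
grip_width: 17.9
```

```bash
python3 st.py w11
```

```text
t 16.975 p 24.6 q 34.9 z 80.5 F [ 0.2  0.3 -0. ] w 17.9
yaw of x 139.61
glass [121. 341.] [97, 327, 50, 29, 318] p -94.5 q -29.8
```

View pics/w11.png

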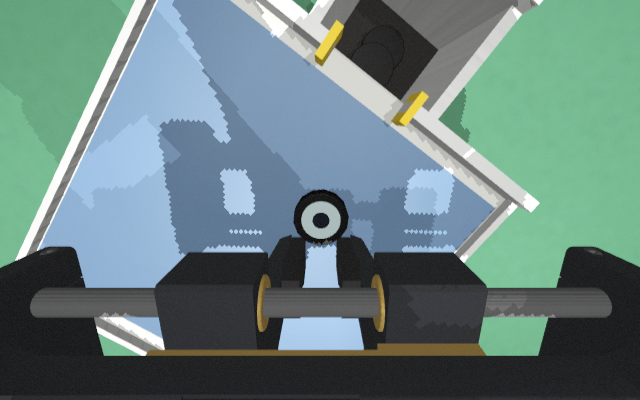

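The lens stays cradled at (321,219). Same continuation, mirrored.

Call:
arm_command --pt "6 0 0 0 -0.6" --pt "8 0 0 0 -0.6" --pt "8 0 0 0 -0.6" --pt "7 0 0 0 -0.6" --pt "6 0 0 0 -0.6" --pt "3 0 0 0 -0.6" --pt "0 0 0 0 -0.6" --pt "-19 0 0 0 -0.6" --pt "-19 0 0 0 -0.6" --pt "0 0 0 9 -0.6" --pt "0 0 0 9 -0.6" --pt "0 0 0 9 -0.6"

```text
time: 18.52
tool_pos: [578.0, 1.5, 80.3]
tcp_rot: [0.557, 0.83, -0.0, -0.0]
ft_force: [0.6, -0.2, 0.1]
grip_width: 17.7
```

Call:
arm_command --pt "0 0 0 9 -0.6" --pt "0 -18 0 0 -0.6" --pt "0 -17 0 0 -0.5" --pt "0 0 0 0 -0.5"

```text
time: 19.02
tool_pos: [543.5, -6.7, 80.5]
tcp_rot: [0.619, 0.786, -0.0, -0.0]
ft_force: [-0.2, -0.7, -0.5]
grip_width: 21.8
```

```bash
python3 st.py w12
```

```text
t 19.025 p 24.2 q -0.2 z 80.5 F [-0.2 -0.7 -0.5] w 21.8
yaw of x 103.57
glass [321. 168.] [301, 149, 41, 39, 1002] p 72.9 q 0.4
glass [144. 272.] [139, 258, 11, 30, 171] p 13.7 q -99.9
```

View pics/w12.png

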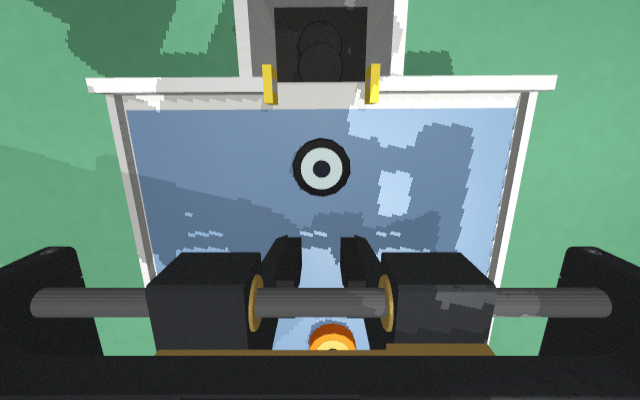

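The lens is at (321,168), centred on the gate line. I'll push it now.

Call:
arm_command --pt "4 0 1 0 -0.5" --pt "7 0 0 0 -0.5" --pt "7 0 0 0 -0.5" --pt "7 0 0 0 -0.5" --pt "7 0 0 0 -0.5" --pt "7 0 0 0 -0.5" --pt "7 0 0 0 -0.5" --pt "7 0 0 0 -0.5" --pt "5 0 0 0 -0.5" --pt "3 0 0 0 -0.5" --pt "0 0 0 0 -0.5"

```text
time: 20.45
tool_pos: [529.5, 52.9, 79.4]
tcp_rot: [0.618, 0.786, -0.0, -0.0]
ft_force: [0.3, -1.1, 0.7]
grip_width: 22.0
```

```bash
python3 st.py w13
```

```text
t 20.45 p 85.5 q 0.3 z 79.4 F [ 0.3 -1.1  0.7] w 22.0
yaw of x 103.62
glass [288. 210.] [281, 201, 17, 21, 272] p 112.3 q -16.6
glass [352. 209.] [342, 200, 18, 21, 266] p 112.5 q 17.0
glass [320. 222.] [301, 205, 39, 36, 856] p 105.3 q 0.3
```

View pics/w13.png

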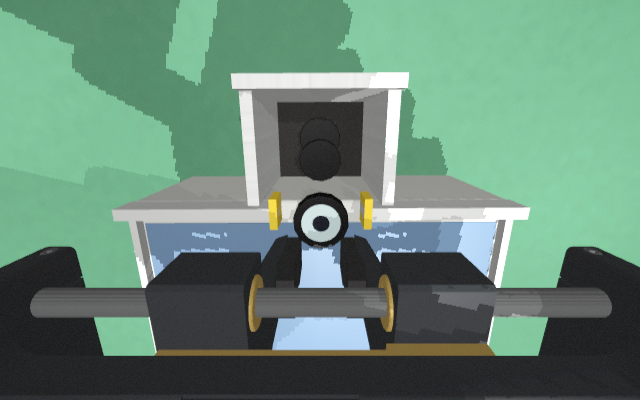

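The disc at (320,222) is centred in the gate, ready for the closed-finger finish.

Call:
arm_command --pt "-8 0 0 0 -0.5" --pt "-5 0 0 0 -1" --pt "0 0 0 0 -1" --pt "0 0 0 0 -1" --pt "5 0 0 0 -1" --pt "5 0 0 0 -1" --pt "6 0 0 0 -1" --pt "6 0 0 0 -1" --pt "6 0 0 0 -1" --pt "5 0 0 0 -1" --pt "0 0 0 0 -1"

```text
time: 21.88
tool_pos: [524.7, 72.6, 79.4]
tcp_rot: [0.618, 0.786, -0.0, -0.0]
ft_force: [-0.3, 0.5, 0.2]
grip_width: 0.5
```

```bash
python3 st.py w14
```

```text
t 21.875 p 105.7 q 0.3 z 79.4 F [-0.3  0.5  0.2] w 0.5
yaw of x 103.64
glass [288. 241.] [283, 235, 19, 16, 178] p 114.5 q -16.9
glass [352. 240.] [339, 234, 20, 18, 182] p 115.0 q 17.5
glass [154. 333.] [148, 317, 13, 33, 234] p 54.8 q -99.7
glass [487. 336.] [480, 317, 14, 39, 263] p 52.3 q 101.0
```

View pics/w14.png

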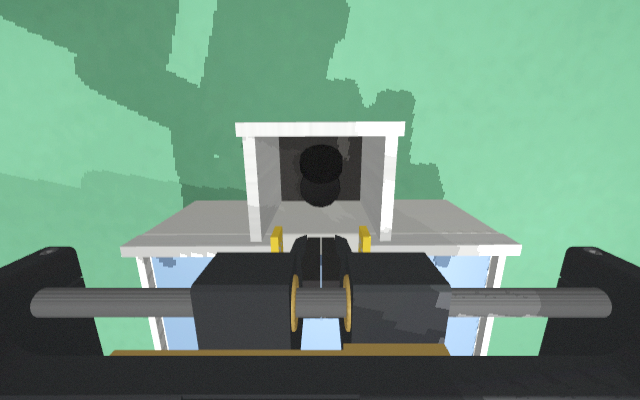

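The third lens dropped in as well, on top of the others at (321,163). I'll back out, lift and move clear.

Call:
arm_command --pt "-15 0 0 0 -1" --pt "-15 0 0 0 -1" --pt "0 0 -40 0 -1" --pt "0 0 -55 0 -1" --pt "0 0 -55 0 -1" --pt "-30 -40 0 0 -1" --pt "-30 -40 0 0 -1" --pt "-30 -40 0 0 -1" --pt "0 0 0 0 -1" --pt "0 0 0 0 -1"

```text
time: 23.18
tool_pos: [436.8, -73.0, 229.6]
tcp_rot: [0.619, 0.786, 0.0, 0.0]
ft_force: [-0.5, -0.6, 0.1]
grip_width: 0.5
```

```bash
python3 - <<'E'
from rig import arm
from h import *
o=arm.get_obs(); print(o['time'],o['tool_pos'].round(1),o['qd'].round(3))
ims=[]
for n in ['top','side']:
    im=arm.camera(n); cv2.imwrite(f'pics/{n}9.png',im[:,:,::-1])
    old=cv2.imread(f'pics/{n}0.png')[:,:,::-1].copy(); c=arm.get_calibration(n)
    for tag,I in (('before',old),('after',im)):
        def cen(m,box):
            x0,y0,x1,y1=box; s=np.zeros_like(m); s[y0:y1,x0:x1]=m[y0:y1,x0:x1]; M=cv2.moments(s,True); return (round(M['m10']/max(M['m00'],1),2),round(M['m01']/max(M['m00'],1),2),M['m00'])
        bx={'top':[(330,172,352,198),(425,220,465,255),(170,150,225,200),(425,140,480,210)],'side':[(330,196,358,218),(350,300,390,345),(265,95,300,165),(390,265,480,325)]}[n]
        print(n,tag,'reject',cen(mask(I,(10,120,100),(32,255,255)),bx[0]),'jarcap',cen(mask(I,(0,150,120),(6,255,255)),bx[1]),'flask',cen(mask(I,(0,0,0),(180,255,40)),bx[2]),'frames',cen(mask(I,(0,0,20),(180,60,110)),bx[3]))
E
```

```text
23.175 [436.8 -73.  229.6] [ 0.029  0.01  -0.005 -0.001  0.002  0.001]
top before reject (340.9, 185.16, 31.0) jarcap (446.72, 235.54, 218.0) flask (204.22, 183.9, 372.0) frames (453.12, 180.57, 77.0)
top after reject (340.5, 180.33, 6.0) jarcap (446.72, 235.54, 218.0) flask (204.18, 183.7, 380.0) frames (452.76, 179.24, 95.0)
side before reject (344.47, 206.2, 74.0) jarcap (369.34, 316.79, 343.0) flask (280.87, 134.97, 852.0) frames (434.23, 291.81, 1356.0)
side after reject (344.46, 206.11, 74.0) jarcap (369.33, 316.99, 346.0) flask (284.78, 140.54, 1001.0) frames (434.48, 291.18, 1317.0)
```

View pics/top9.png

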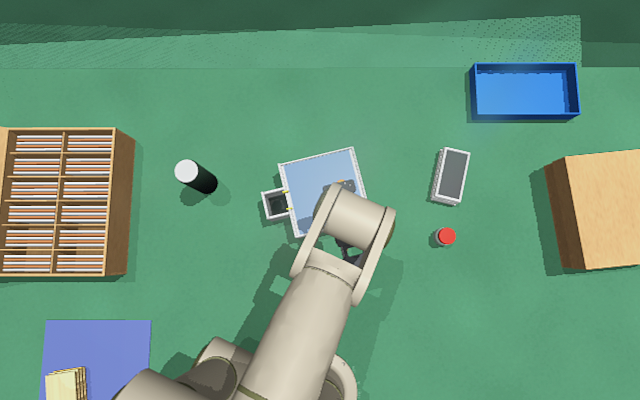

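View pics/side9.png

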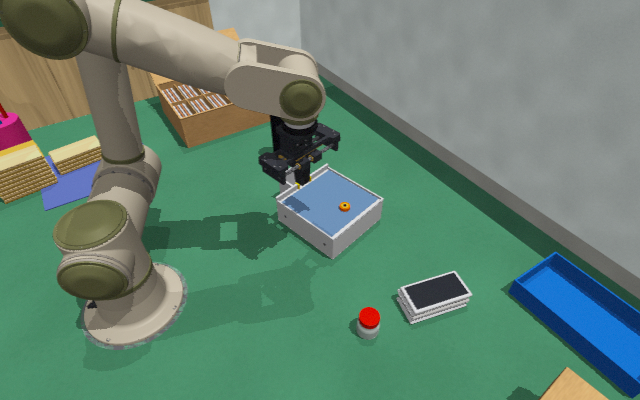

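```bash
python3 - <<'E'
from h import *
a=cv2.imread('pics/w14.png')[115:250,230:410]; b=cv2.imread('pics/w9.png')[115:250,230:410]
f=lambda a:(255*(a/255.)**.45).astype(np.uint8)
cv2.imwrite('pics/slot.png',cv2.resize(np.hstack([f(b),f(a)]),None,fx=2.2,fy=2.2,interpolation=cv2.INTER_CUBIC))
E
```

```text
(no output)
```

View pics/slot.png

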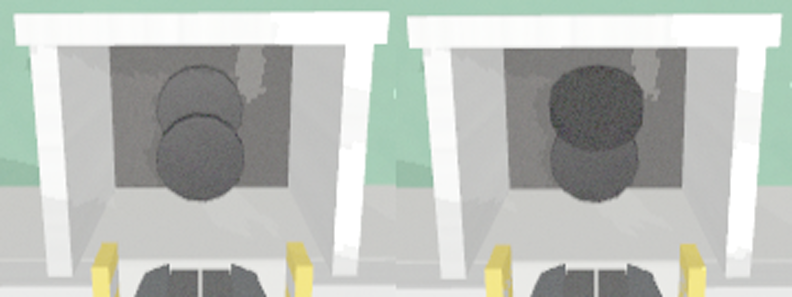

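The brightened slot picture shows two discs before the last push (left) and the third lying over them afterwards (right). All of them are deep in the slot, so I'll hand in.

```bash
python3 -c "
from rig import arm
print(arm.job_done(), arm.get_obs()['time'])"
```

```text
the job is handed in; nothing more can be done
the job is handed in; nothing more can be done
```

I swept the three black-rimmed lenses one at a time through the gate and into the catch slot, and handed the job in at about 23.3 s. Each was cradled between partly open fingertips, then nudged through with the fingers shut. No disc was lifted.

**Lenses:** the last wrist picture shows all three discs down in the slot, the third lying on the other two. That picture was taken just after the third drop, and I took no later view into the slot. The final side view shows only the reject disc on the tray.

**Reject and bystanders:**
- **Reject disc:** it had not moved in the side view, within 0.1 px.
- **Jar and flask:** neither had moved in the top view, within about 0.2 px.
- **Frames:** in the side view they match within about 0.6 px. In the top view they differ by up to 1.3 px, which I put down to a sparse colour mask.

**Checks that disagreed:** two numbers disagreed, and I put both down to the arm blocking the view. They were the reject disc in the top view and the flask in the side view.

**Robot:** the wrist force readings I saw were about 1 N at most. The arm finished at a height of 230 mm, clear of everything.

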